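# Screw down the presser of the dish carrier

## Task

The stack of pie tins must be clamped for transport: with a fingertip, push the wings of the loose wing screw on top of the dish carrier round clockwise (seen from above), stroke after stroke, until the screw is fully home against its stop and the wooden presser disc is down on the tins. Do not pinch or straddle the screw between the fingers. Leave the mug, the pepper mill and the ramekin where they stand, and finish clear of everything.

Things in the scene. Friction and masses are not known exactly. Their poses are not given: they have to be found in the camera images.
- carrier: Dish carrier, fixed to the table: plywood base board 190 (x) by 250 (y) by 14 mm, a stack of aluminium pie tins at its centre (168 mm across, rim 75 mm up), posts at y = +-104 mm that carry a grey angle-section bridge along y. Origin: centre of the board's underside; z up. The wing screw's upright axis passes through the origin.
- bridge (a point): Point on the screw's axis in the top face of the bridge, 120 mm above the table; axes as the carrier's. The face spans x -51 to +30, y +-112 mm; an upright leg (x -51 to -45 mm, whole length) rises 45 mm above it, 5 mm past the wing tips, so a finger sweeps freely only round the +x side. Post heads at x -5, y +-104 mm stand 5 mm proud.
- screw (a joint): Angle of the brass wing screw, rad: 0 loosest, grows clockwise seen from above, solid stop (fully home) at 7.0; starts between 0 and 2.6. It keeps its height, cannot be lifted out and stays where left (dry friction 0.08 N m: about 2.5 N on a wing turns it). One wing points at angle (carrier yaw - joint value) in the world, the other opposite.
- screw_hub (a point): Point on the screw's axis at mid-height of its two like wings, 139 mm above the table; turns with the screw: wings along x and -x, z up. Hub 26 mm across, top 10 mm above this point. Each wing is an upright plate 6 mm thick (y), out to 40 mm from the axis, from 11 mm below to 11 mm above this point, 8 mm clear of the bridge. Washer under the hub: 32 mm across, 3 mm.
- presser_rim (a point): Point on the lower edge of the wooden presser disc under the bridge (144 mm across, 9 mm thick), on the carrier's +x side, 72 mm from the screw's axis. The screw lowers the disc 2.5 mm per rad: its underside is 92.5 mm above the table at joint value 0, and 75 mm, on the tin rims, when the screw is home.
- mug: White ceramic mug, loose, 80 mm across, 90 mm tall, handle to its +y; origin at the centre of its foot. Bystander.
- mill: Dark wooden pepper mill, loose, 52 mm across, 120 mm tall; origin at the centre of its foot. Bystander.
- ramekin: Terracotta ramekin, loose, 84 mm across, 45 mm tall; origin at the centre of its foot. Bystander.

How it is judged:
By the outcome, as a careful person would: the job done as asked, in the order asked, and still so for the second after the job is handed in, with the robot touching nothing.
It also fails if it takes over 51 s, if anything falls off the work surface, if the arm or the gripper's body presses on something with over 40 N, if the wrist force passes 120 N, or if a joint passes its speed limit or range.

## Robot

A 6-joint arm with a two-finger parallel gripper is mounted at the origin on the work surface. World frame = base frame: x ahead of the robot, y to its left, z up, the work surface at z = 0. Lengths are in m, angles in rad, forces in N, time in s.
With the tool pointing down it reaches from about 0.325 to 0.925 m from the base axis. Payload 3.1 kg.
Tool frame: the origin (TCP) lies where the fingers leave the gripper's body, on its centre line; the fingertips stand 73 mm ahead of it and the grasp point (between the pads) lies 54 mm ahead of it (ctrl.pinch_z is the distance from the TCP to the grasp point, in m); z points along the fingers, y is the direction in which the jaws open and shut (so a half turn about z gives the same grasp; the last joint's range is limited). The gripper opens to 85 mm and grips with 20 to 120 N. Pads are 22 mm wide; open, the fingers measure 114 mm over their backs; the gripper's body (76 mm by 85 mm) begins 54 mm behind the grasp point. The pads swing forward as they close: fully open they stand 13 mm farther back than shut.
Start: joints at [1.201, 0.217, 1.613, -0, 1.311, -0.112], TCP at [0.159, 0.604, 0.304] pointing down, gripper open.
Joint ranges: [-2.75, 2.75], [-0.78, 2.1], [0.31, 2.55], [-1.13, 4.27], [0.13, 2.63], [-2.58, 2.58]. Speed limits (rad/s): [2.79, 2.79, 3.14, 3.14, 3.14, 3.14].

## Interface

Orientations are given as a unit quaternion [w, x, y, z].
In Python, from station import ctrl gives the robot as it stands. Calls block until the motion is done:
- ctrl.goto(position, orientation): joint-space move of the TCP to a pose.
- ctrl.move_straight(position, rotation=None, feed=0.15, threshold=None): straight line of the TCP; rotation=None keeps the orientation; feed is the mean speed in m/s. With threshold (N) it stops when the force on the tool has changed by that much, and returns True; else False.
- ctrl.goto_joints(angles): joint-space move.
- ctrl.open_gripper() and ctrl.grab(): open the fingers fully, or close them until they stop; the grip force is fixed at half the most.
- ctrl.dwell(seconds).
- ctrl.ik(position, orientation): joint angles nearest the present ones, or None.
- ctrl.read_state(): the state.
- ctrl.get_image(name): name is "side" or "top"; returns the picture (384x512x3 uint8, blue, green, red); there is no depth.
- ctrl.calibration(name): a dict with "intrinsics" (3x3 intrinsics, pixels), "R" (3x3) and "t" (3): a world point X has camera coordinates R X + t. Camera axes: x right, y down, z forward; pixel columns grow to the right and rows downward; lengths in m; the calibration is good to about 2 mm. A picture is of the moment at which its call begins. calibration takes no time and is no camera call.
A pose or a line that the arm cannot do raises ctrl.Unreachable and nothing moves.
- ctrl.finish_job(): hands the job in, once; it reports no verdict.
The state is a dict: "time_s": time; "joint_pos": joint angles; "dq": joint speeds; "joint_torque": joint torques, N m; "eef_pos": TCP position; "tool_rot": TCP orientation; "ft_force": force on the tool from outside, world axes, zero at the start; "moment": the same for the moment, N m; "opening": finger opening in m.
Only numpy, scipy, OpenCV 4.12 (cv2) and the standard library are available. Lean on these libraries where they do the work, as an engineer would, in place of code of your own. Each camera call takes 0.05 s, during which the arm holds its last target.

## Working session

There is one attempt and no reset: what is moved stays moved. The work goes in short steps, each a Python script; the robot and the scene stay as the last script left them, time stands still between calls to the robot, and variables do not carry over. Pictures are saved under pics/ and viewed, and the job is handed in when it is done.

```bash
ls; mkdir -p pics; python3 - <<'E'
from station import ctrl
import cv2
for n in("top","side"):
    im=ctrl.get_image(n); cv2.imwrite(f"pics/{n}0.png",im)
    c=ctrl.calibration(n); print(n,c)
print(ctrl.read_state(),ctrl.pinch_z)
E
```

```text
pics
top {'intrinsics': array([[463.30854122,   0.        , 254.48738376],
       [  0.        , 463.30854122, 195.46506388],
       [  0.        ,   0.        ,   1.        ]]), 'R': array([[-0.01589678, -0.99986928,  0.00295196],
       [-0.98944468,  0.01530561, -0.14410051],
       [ 0.14403649, -0.00521153, -0.98955865]]), 't': array([0.08618435, 0.63129522, 1.17929085])}
side {'intrinsics': array([[386.49581674,   0.        , 261.56202111],
       [  0.        , 386.49581674, 196.04063697],
       [  0.        ,   0.        ,   1.        ]]), 'R': array([[-0.97421646, -0.22528356,  0.01223129],
       [-0.17847534,  0.73636642, -0.65261861],
       [ 0.13801753, -0.63797478, -0.75758785]]), 't': array([0.61520553, 0.13455203, 1.11963349])}
{'time_s': 0.1, 'joint_pos': array([ 1.20080229e+00,  2.17692898e-01,  1.61477688e+00,  1.44582132e-05,
        1.31130357e+00, -1.12201529e-01]), 'dq': array([ 0.00059344, -0.00058234, -0.00242892, -0.00058347,  0.00353242,
        0.00116621]), 'joint_torque': array([-9.75267503e-04, -3.98067641e+01, -3.04973781e+01, -2.01700295e-04,
        4.12921625e-03, -2.52312151e-05]), 'eef_pos': array([0.15910817, 0.60381227, 0.30268821]), 'tool_rot': array([-2.67123978e-04,  1.28541404e-01,  9.91703544e-01, -1.05714293e-03]), 'ft_force': array([0.51618586, 0.50959555, 0.11874408]), 'moment': array([ 0.02646847,  0.03157816, -0.03325104]), 'opening': 0.08537277342395132} 0.0539
```

View pics/top0.png

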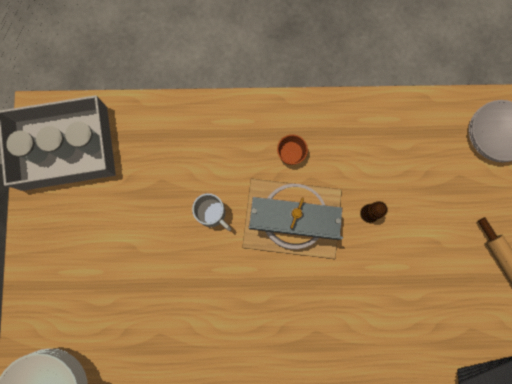

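View pics/side0.png

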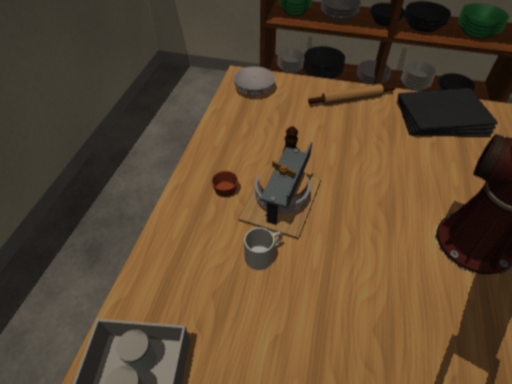

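```bash
python3 - <<'E'
import cv2
a=cv2.imread("pics/top0.png")[170:270,230:350]
cv2.imwrite("pics/t0c.png",cv2.resize(a,None,fx=6,fy=6,interpolation=cv2.INTER_CUBIC))
a=cv2.imread("pics/side0.png")[130:240,230:330]
cv2.imwrite("pics/s0c.png",cv2.resize(a,None,fx=5,fy=5,interpolation=cv2.INTER_CUBIC))
E
```

```text
(no output)
```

View pics/t0c.png

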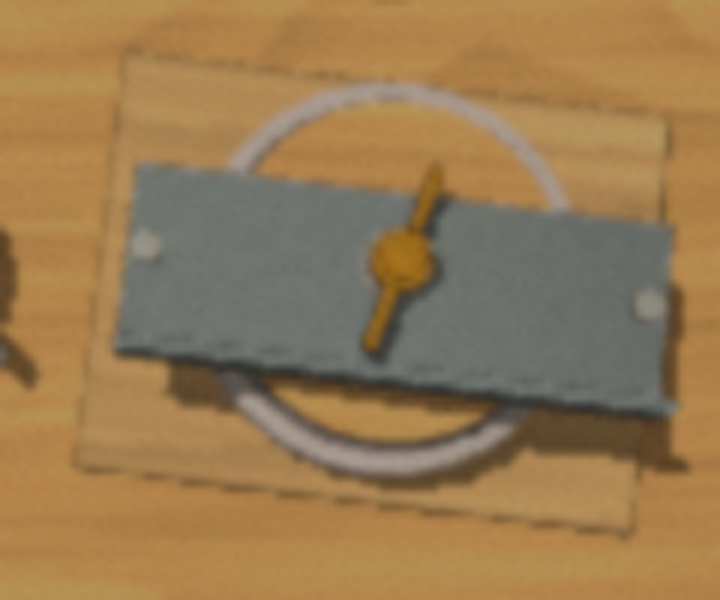

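View pics/s0c.png

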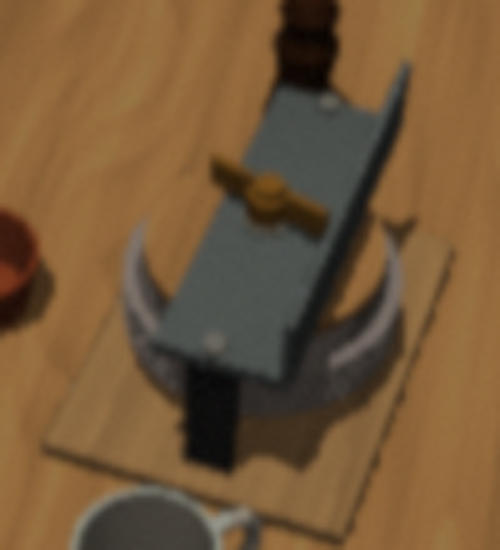

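```bash
cat > h.py <<'E'
import numpy as np, cv2
from station import ctrl
def unproj(n,uv,z):
    c=ctrl.calibration(n);K,R,t=c["intrinsics"],c["R"],c["t"]
    d=R.T@np.linalg.inv(K)@np.array([uv[0],uv[1],1.]);o=-R.T@t
    return o+d*(z-o[2])/d[2]
def proj(n,X):
    c=ctrl.calibration(n);p=c["intrinsics"]@(c["R"]@np.asarray(X)+c["t"]);return p[:2]/p[2]
E
python3 - <<'E'
from h import *
np.set_printoptions(precision=4,suppress=True)
T=lambda p:((p[0]+.5)/6-.5+230,(p[1]+.5)/6-.5+170)
S=lambda p:((p[0]+.5)/5-.5+230,(p[1]+.5)/5-.5+130)
b=[unproj("top",T(p),.014) for p in[(123,52),(668,117),(630,533),(77,467)]]
for p in b:print(p)
print("board c",np.mean(b,0), [np.linalg.norm(b[i]-b[i-1]) for i in range(4)])
h=[unproj("top",T(p),.125) for p in[(146,246),(650,303)]];print("heads",h,np.linalg.norm(h[0]-h[1]))
d=h[0]-h[1];print("yaw heads",np.arctan2(-d[0],d[1]))
for e in((b[0]-b[1]),(b[3]-b[2])):print("yaw",np.arctan2(-e[0],e[1]))
for e in((b[0]-b[3]),(b[1]-b[2])):print("yaw",np.arctan2(e[1],e[0]))
print("hub",unproj("top",T((403,258)),.149),"side",unproj("side",S((270,188)),.149))
w=[unproj("top",T(p),.150) for p in[(436,166),(372,352)]];print("wings",w,np.linalg.norm(w[0]-w[1]),np.mean(w,0));d=w[0]-w[1];print("wing ang",np.arctan2(d[1],d[0]))
print("side wings",unproj("side",S((215,158)),.15),unproj("side",S((325,213)),.15))
print("mug",unproj("top",(208.5,209),.09),"mill",unproj("top",(379,208),.12),"ram",unproj("top",(292.5,150),.045))
E
```

```text
[0.6848 0.0874 0.014 ]
[ 0.6511 -0.1592  0.014 ]
[ 0.4646 -0.1343  0.014 ]
[0.4976 0.1105 0.014 ]
board c [ 0.5745 -0.0239  0.014 ] [np.float64(0.18865742828026372), np.float64(0.24886222003386863), np.float64(0.18813369508419725), np.float64(0.2471026584460612)]
heads [array([0.5835, 0.0787, 0.125 ]), array([ 0.5568, -0.127 ,  0.125 ])] 0.20737101610290598
yaw heads -0.12882820331066064
yaw -0.13593757829069572
yaw -0.1338755830791938
yaw -0.12319815053385433
yaw -0.13251853622685456
hub [ 0.5743 -0.0242  0.149 ] side [ 0.5743 -0.023   0.149 ]
wings [array([ 0.6112, -0.0385,  0.15  ]), array([ 0.5368, -0.0106,  0.15  ])] 0.07949747778461883 [ 0.574  -0.0246  0.15  ]
wing ang -0.3575517589981077
side wings [ 0.6096 -0.0385  0.15  ] [ 0.5403 -0.0099  0.15  ]
mug [0.5932 0.1936 0.09  ] mill [ 0.5856 -0.2308  0.12  ] ram [ 0.7544 -0.0277  0.045 ]
```

```bash
cat >> h.py <<'E'
from scipy.spatial.transform import Rotation as Rn
AX=np.array([.5743,-.0237]); YAW=-.131; ZT=.073
RAD=.028; D=.0175
def u(a): return np.array([np.cos(a),np.sin(a)])
def pose(th,gap=0.,ztip=.132,s=1,r=RAD,d=D):
    """finger pushing a wing at world angle th (tool y tangential)"""
    p=AX+r*u(th)+(d+gap)*u(th+np.pi/2)
    y=np.r_[s*u(th+np.pi/2),0];z=np.array([0,0,-1.]);x=np.cross(y,z)
    q=Rn.from_matrix(np.c_[x,y,z]).as_quat()
    return np.r_[p,ztip+ZT],np.r_[q[3],q[:3]]
def grabpic(n,f,box=None,k=4):
    im=ctrl.get_image(n)
    if box: im=im[box[1]:box[3],box[0]:box[2]]
    cv2.imwrite("pics/"+f+".png",cv2.resize(im,None,fx=k,fy=k,interpolation=cv2.INTER_CUBIC))
E
python3 - <<'E'
from h import *
np.set_printoptions(precision=2,suppress=True)
for s in(1,-1):
  for a in range(60,-171,-30):
    q=ctrl.ik(*pose(np.radians(a)+YAW,s=s)); print(s,a,q)
E
```

```text
1 60 None
1 30 [-0.11  0.25  1.77 -0.    1.12 -2.08]
1 0 [-0.13  0.27  1.74 -0.    1.13 -1.57]
1 -30 [-0.16  0.28  1.73 -0.    1.13 -1.08]
1 -60 [-0.19  0.27  1.74 -0.    1.13 -0.58]
1 -90 [-0.21  0.25  1.77 -0.    1.12 -0.08]
1 -120 [-0.22  0.21  1.81 -0.    1.11  0.43]
1 -150 [-0.22  0.18  1.85 -0.    1.11  0.96]
-1 60 [-0.11  0.22  1.81 -0.    1.11  0.55]
-1 30 [-0.11  0.25  1.77 -0.    1.12  1.07]
-1 0 [-0.13  0.27  1.74 -0.    1.13  1.57]
-1 -30 [-0.16  0.28  1.73 -0.    1.13  2.07]
-1 -60 [-0.19  0.27  1.74 -0.    1.13  2.56]
-1 -90 None
-1 -120 None
-1 -150 [-0.22  0.18  1.85 -0.    1.11 -2.18]
```

```bash
python3 - <<'E'
from h import *
np.set_printoptions(precision=4,suppress=True)
ctrl.grab()
th=-.3575
ctrl.goto(*pose(th,gap=.012,ztip=.19))
s=ctrl.read_state();print(s["time_s"],s["eef_pos"],s["ft_force"],s["opening"])
grabpic("top","t1",(230,160,350,260),6);grabpic("side","s1",(200,70,330,200),5)
E
```

```text
3.55 [ 0.6109 -0.0049  0.2631] [ 0.6513  0.6843 -0.0566] -0.0003781672486849823
```

View pics/t1.png

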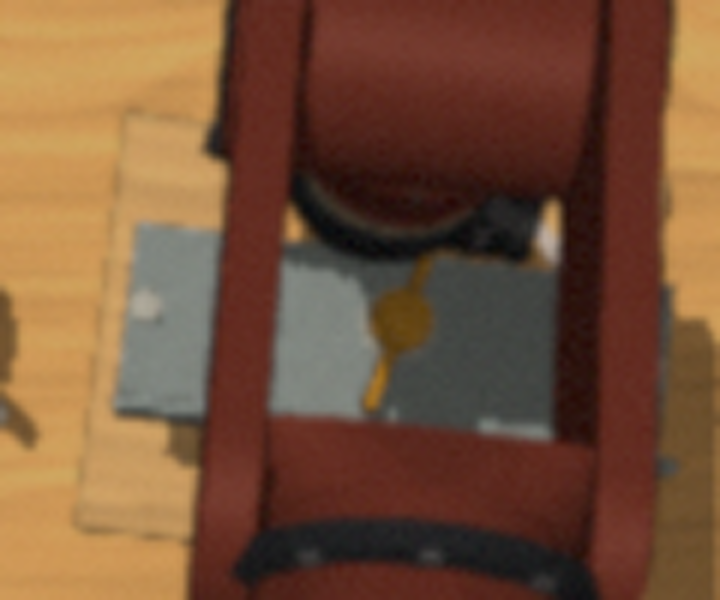

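View pics/s1.png

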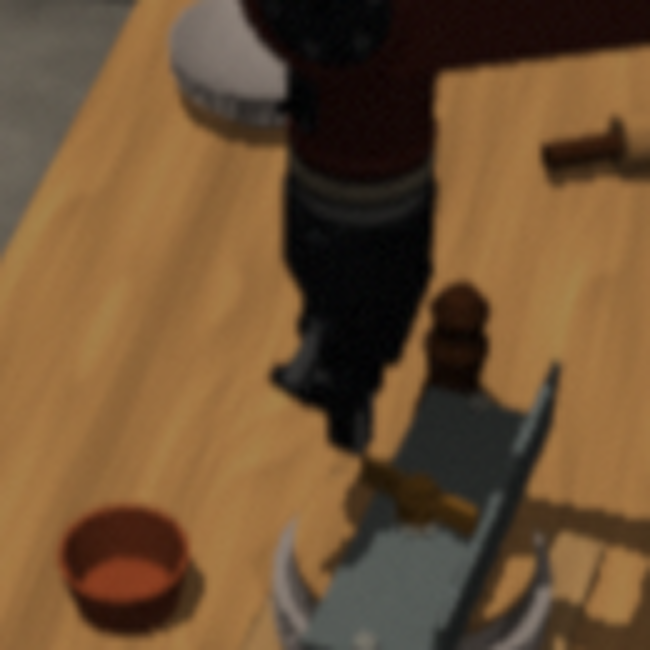

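```bash
python3 - <<'E'
from h import *
p,_=pose(-.3575,gap=.012,ztip=.19)
for dz in(0,.02,.04,.073):
  for o in (-.0145,0,.0145):
    t=-.3575; q=np.r_[p[:2]+o*u(t+np.pi/2),.19+dz]
    print(dz,o,((proj("side",q)-[200,70])*5+2).round())
E
```

```text
0 -0.0145 [367. 430.]
0 0 [353. 445.]
0 0.0145 [339. 461.]
0.02 -0.0145 [368. 404.]
0.02 0 [354. 419.]
0.02 0.0145 [340. 434.]
0.04 -0.0145 [370. 376.]
0.04 0 [355. 391.]
0.04 0.0145 [340. 406.]
0.073 -0.0145 [372. 329.]
0.073 0 [357. 344.]
0.073 0.0145 [342. 359.]
```

```bash
cat >> h.py <<'E'
def stroke(l0,l1,step=15,feed=.03,thr=25,**k):
    """commanded wing local angles (deg), l0>l1"""
    n=int(np.ceil((l0-l1)/step))
    for a in np.linspace(l0,l1,n+1)[1:]:
        p,q=pose(np.radians(a)+YAW,**k)
        hit=ctrl.move_straight(p,q,feed=feed,threshold=thr)
        s=ctrl.read_state();print(round(s["time_s"],2),round(a),hit,s["ft_force"].round(1),(s["eef_pos"]-p).round(4))
        if hit:return True
    return False
E
python3 - <<'E'
from h import *
th=-.3575
print(ctrl.move_straight(pose(th,gap=.012)[0],feed=.06,threshold=8))
s=ctrl.read_state();print(s["time_s"],s["eef_pos"],s["ft_force"])
if s["eef_pos"][2]<.21:
    print(ctrl.move_straight(pose(th)[0],feed=.03,threshold=25))
    stroke(-13,-73)
    grabpic("top","t2",(230,160,350,260),6);grabpic("side","s2",(230,100,330,220),5)
E
```

```text
False
4.7667 [ 0.61128142 -0.00591749  0.20562995] [ 0.48736134  0.67360917 -0.60807869]
False
5.76 -28 False [-0.   2.   0.3] [ 0.      0.0004 -0.0001]
6.19 -43 False [ 1.9  0.6 -0.6] [0.0004 0.     0.0001]
6.62 -58 False [ 2.8 -0.1  0.4] [ 0.0003 -0.0002  0.0003]
7.06 -73 False [ 3.  -0.6  0.5] [ 0.0002 -0.0002  0.0003]
```

View pics/t2.png

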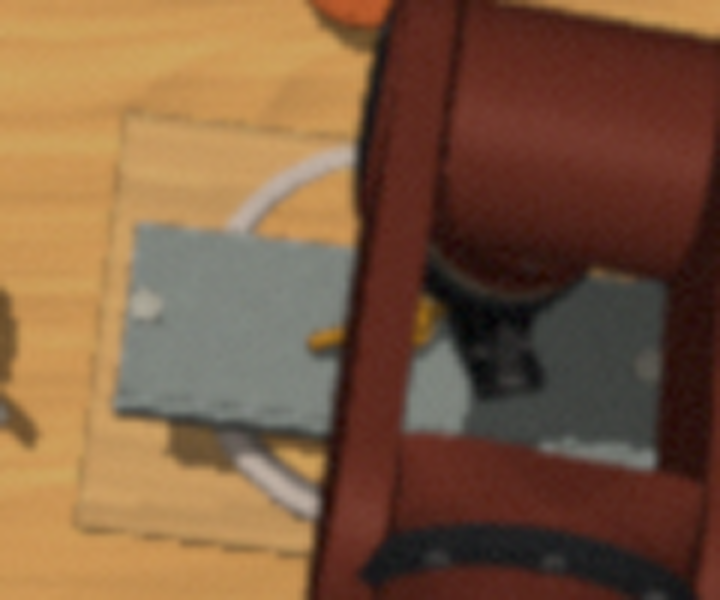

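View pics/s2.png

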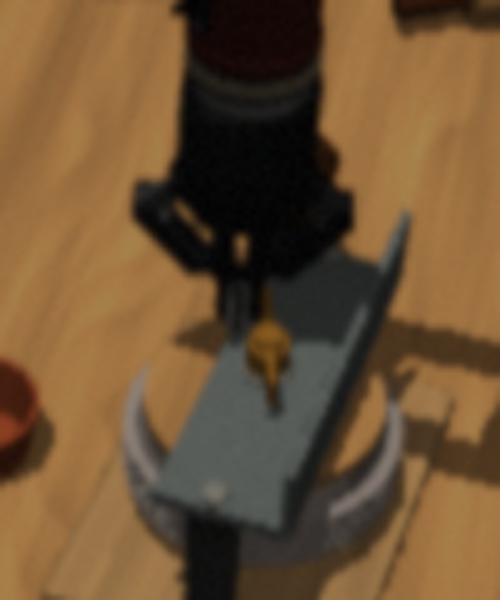

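```bash
python3 - <<'E'
from h import *
C=lambda q:((proj("side",q)-[230,100])*5+2).round()
th=np.radians(-73)+YAW;p,_=pose(th)
for dz in(0,.02,.035,.05,.06,.073):
    print(dz,[C(np.r_[p[:2]+o*u(th+np.pi/2),.132+dz]).tolist() for o in(-.05,-.04,-.02,-.01,0,.01,.02,.04,.05)])
w=unproj("top",((310+.5)/6-.5+230,(343+.5)/6-.5+160),.150)
d=w[:2]-AX;print(d,np.hypot(*d),np.degrees(np.arctan2(d[1],d[0])-YAW)-180)
w=unproj("side",((274+.5)/5-.5+230,(405+.5)/5-.5+100),.139);d=w[:2]-AX;print(d,np.hypot(*d),np.degrees(np.arctan2(d[1],d[0])-YAW)-180)
E
```

```text
0 [[325.0, 327.0], [308.0, 326.0], [274.0, 324.0], [257.0, 323.0], [240.0, 322.0], [223.0, 322.0], [206.0, 321.0], [172.0, 319.0], [155.0, 318.0]]
0.02 [[328.0, 302.0], [311.0, 301.0], [276.0, 299.0], [259.0, 299.0], [241.0, 298.0], [224.0, 297.0], [207.0, 296.0], [172.0, 294.0], [155.0, 293.0]]
0.035 [[330.0, 283.0], [312.0, 282.0], [277.0, 280.0], [260.0, 280.0], [243.0, 279.0], [225.0, 278.0], [208.0, 277.0], [173.0, 275.0], [155.0, 274.0]]
0.05 [[332.0, 264.0], [314.0, 263.0], [279.0, 261.0], [261.0, 260.0], [244.0, 259.0], [226.0, 258.0], [208.0, 258.0], [173.0, 256.0], [156.0, 255.0]]
0.06 [[333.0, 251.0], [316.0, 250.0], [280.0, 248.0], [262.0, 247.0], [245.0, 246.0], [227.0, 245.0], [209.0, 244.0], [174.0, 243.0], [156.0, 242.0]]
0.073 [[335.0, 233.0], [317.0, 232.0], [281.0, 231.0], [263.0, 230.0], [246.0, 229.0], [228.0, 228.0], [210.0, 227.0], [174.0, 225.0], [156.0, 224.0]]
[-0.00954611  0.03710977] 0.03831792126241294 -68.0682619858238
[-0.01085352  0.04211906] 0.04349499053012523 -68.04426268238495
```

```bash
python3 - <<'E'
from h import *
stroke(-73,-150)
p=ctrl.read_state()["eef_pos"]
# back off slightly CCW then lift
th=np.radians(-150)+YAW
ctrl.move_straight(pose(th,gap=.008)[0],feed=.06)
ctrl.move_straight(pose(th,gap=.008,ztip=.185)[0],feed=.1)
ctrl.goto(*pose(np.radians(38)+YAW,gap=.012,ztip=.185))
s=ctrl.read_state();print(s["time_s"],s["ft_force"],s["joint_pos"].round(2))
grabpic("top","t3",(230,160,350,260),6);grabpic("side","s3",(230,100,330,220),5)
E
```

```text
7.56 -86 False [ 1.8 -0.8 -0.3] [ 0.0001 -0.0001  0.0002]
7.96 -99 False [ 0.8 -0.3  1.3] [-0.     -0.      0.0001]
8.36 -112 False [ 1.6 -1.5  1.5] [0.     0.     0.0001]
8.76 -124 False [ 2.6 -1.9  1.5] [0.0003 0.0001 0.0001]
9.16 -137 False [ 4.  -2.1 -0.4] [0.0004 0.0001 0.0001]
9.56 -150 False [ 2.4 -2.3  0.1] [ 0.0001 -0.0001  0.    ]
13.175 [ 0.29053257 -1.00454124  0.22613159] [-0.09  0.17  1.75  0.    1.21 -2.2 ]
```

View pics/t3.png

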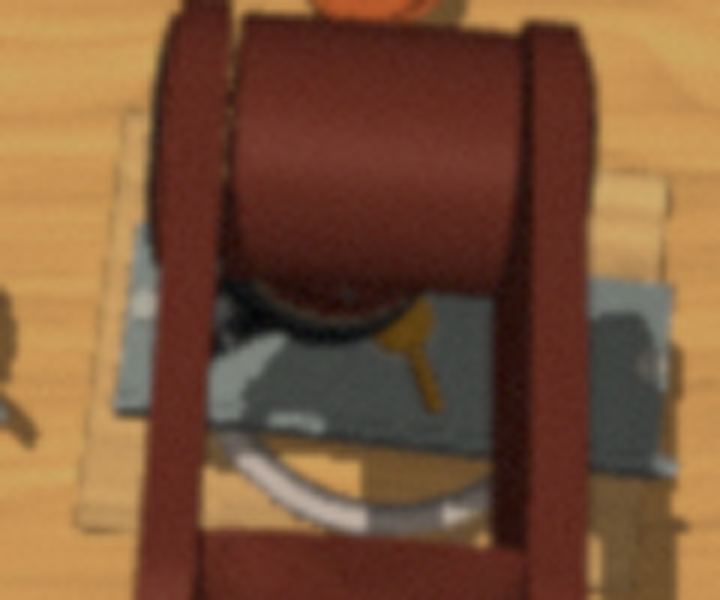

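View pics/s3.png

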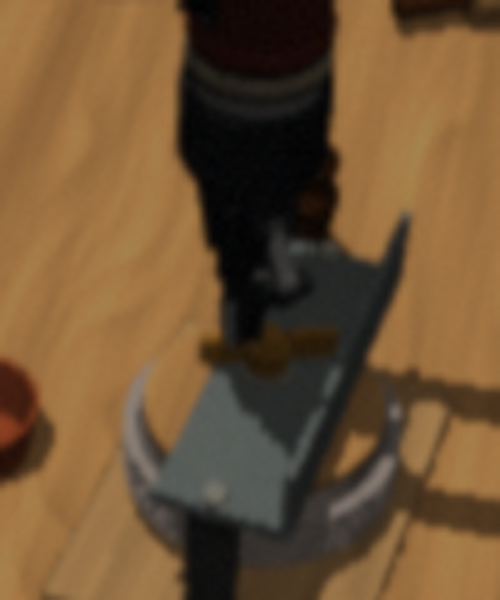

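```bash
python3 - <<'E'
from h import *
w=unproj("top",((436+.5)/6-.5+230,(409+.5)/6-.5+160),.150)
d=w[:2]-AX;print(np.hypot(*d),np.degrees(np.arctan2(d[1],d[0])-YAW))
a=unproj("side",((203+.5)/5-.5+230,(345+.5)/5-.5+100),.15);b=unproj("side",((337+.5)/5-.5+230,(330+.5)/5-.5+100),.15);d=(b-a)[:2];print(a,b,np.hypot(*d),np.degrees(np.arctan2(d[1],d[0])-YAW))
p,_=pose(np.radians(38)+YAW,gap=.012);print(p)
E
```

```text
0.038808816945164776 -153.71115707484483
[ 0.60998851 -0.00751418  0.15      ] [ 0.53811251 -0.03745949  0.15      ] 0.07786451071309791 -149.87643929027246
[0.58345721 0.01592822 0.205     ]
```

```bash
python3 - <<'E'
from h import *
ctrl.move_straight(pose(np.radians(38)+YAW,gap=.012)[0],feed=.08,threshold=8)
s=ctrl.read_state();print(s["time_s"],s["eef_pos"])
if s["eef_pos"][2]<.21:
    if not stroke(38,-150,step=16,feed=.033):
        th=np.radians(-150)+YAW
        ctrl.move_straight(pose(th,gap=.008)[0],feed=.06)
        ctrl.move_straight(pose(th,gap=.008,ztip=.185)[0],feed=.1)
        ctrl.goto(*pose(np.radians(38)+YAW,gap=.012,ztip=.185))
    s=ctrl.read_state();print(s["time_s"],s["ft_force"],s["joint_pos"].round(2))
    grabpic("top","t4",(230,160,350,260),6);grabpic("side","s4",(230,100,330,220),5)
E
```

```text
14.0833 [0.58374465 0.01591968 0.20519538]
14.86 22 False [ 0.5 -0.3  0. ] [0.0001 0.     0.0003]
15.28 7 False [-0.1  2.   0.3] [0.     0.0005 0.0001]
15.71 -9 False [ 1.6  0.9 -0.3] [0.0002 0.0002 0.0001]
16.13 -25 False [ 1.5  1.1 -0.1] [ 0.0001 -0.0001  0.0002]
16.56 -40 False [1.3 0.2 0.4] [ 0.0001 -0.0001  0.0002]
16.98 -56 False [ 1.9 -0.7  0.9] [ 0.0001 -0.0001  0.0002]
17.41 -72 False [ 1.8 -0.6  0.8] [ 0.     -0.0001  0.0002]
17.83 -87 False [ 1.5 -1.4  0.3] [-0.     -0.0001  0.0001]
18.26 -103 False [ 1.6 -1.2  0.8] [-0.0001  0.      0.0001]
18.68 -119 False [ 2.  -0.8  1.8] [0.0001 0.0001 0.    ]
19.11 -134 False [ 3.7 -0.8  0.3] [0.0004 0.0001 0.0001]
19.53 -150 False [ 2.  -1.8 -0.3] [ 0.0002 -0.0002  0.0001]
23.15 [ 0.29416068  0.55804391 -0.40357774] [-0.09  0.17  1.75 -0.    1.21 -2.2 ]
```

View pics/t4.png

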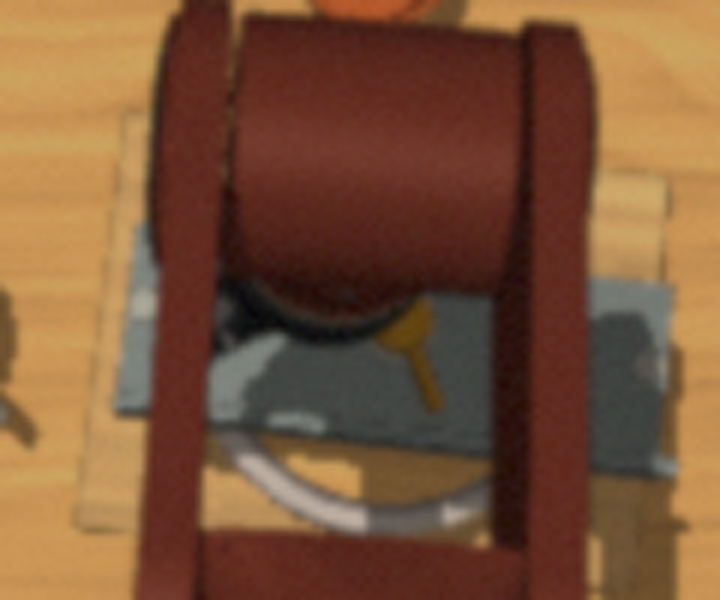

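View pics/s4.png

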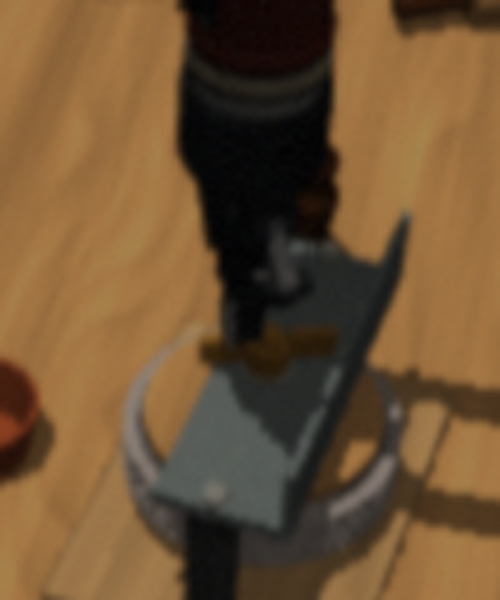

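```bash
python3 - <<'E'
from h import *
ctrl.move_straight(pose(np.radians(38)+YAW,gap=.012)[0],feed=.08,threshold=8)
s=ctrl.read_state();print(s["time_s"],s["eef_pos"])
if s["eef_pos"][2]<.21:
    h=stroke(38,-28,step=16,feed=.033,thr=20) or stroke(-28,-68,step=20,feed=.015,thr=12)
    s=ctrl.read_state();print(h,s["time_s"],s["ft_force"],s["eef_pos"],s["tool_rot"])
    grabpic("top","t5",(230,160,350,260),6);grabpic("side","s5",(230,100,330,220),5)
E
```

```text
24.0583 [0.58374722 0.01591774 0.20518807]
24.79 25 False [-0.1 -0.2 -0.2] [0.0001 0.0001 0.0003]
25.18 12 False [0.2 1.8 0.5] [-0.0003  0.0004 -0.0001]
25.56 -2 False [ 1.9  1.9 -0.1] [0.0002 0.0003 0.0001]
25.94 -15 False [ 1.1  1.5 -0.7] [0.0002 0.     0.0002]
26.32 -28 False [ 1.5  0.7 -1.2] [ 0.0001 -0.0001  0.0003]
27.24 -48 False [ 4.   0.9 -1.1] [ 0.0006 -0.      0.0004]
27.67 -68 True [ 3.6  1.  -1.1] [0.0079 0.008  0.0005]
True 27.6667 [ 3.5616793   1.0447232  -1.10933668] [ 0.60610789 -0.03839988  0.20553894] [0.0042656  0.52205287 0.85288538 0.00539818]
```

View pics/t5.png

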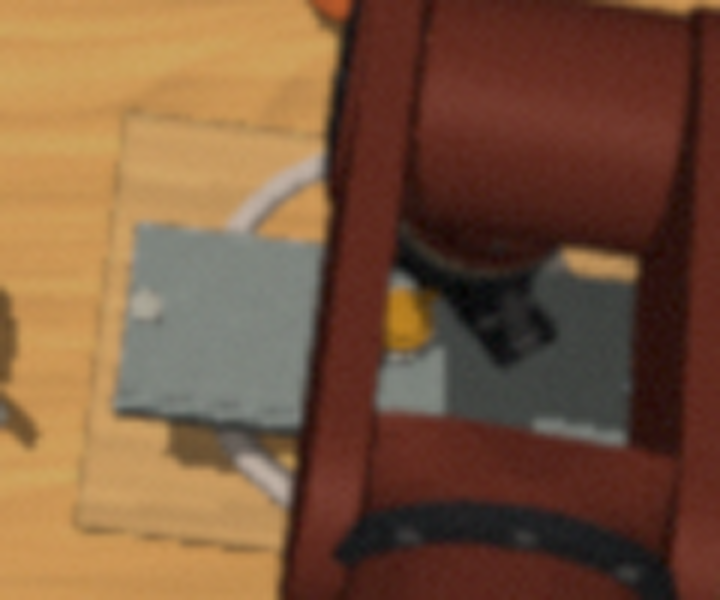

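View pics/s5.png

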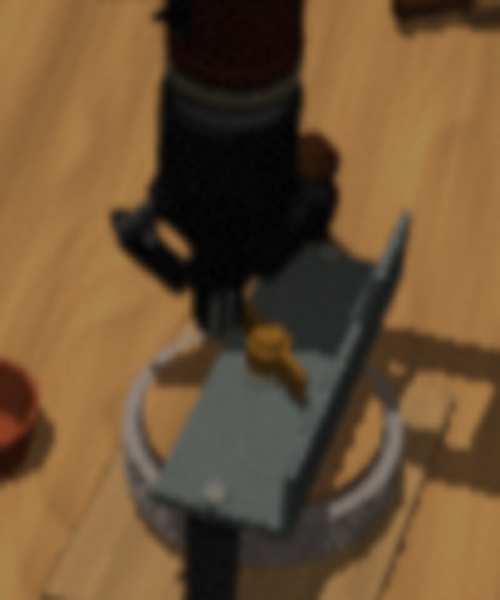

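```bash
python3 - <<'E'
from h import *
p=ctrl.read_state()["eef_pos"][:2]-AX
R=Rn.from_quat(np.roll(ctrl.read_state()["tool_rot"],-1)).as_matrix();y=R[:2,1]
th=np.arctan2(-y[0],y[1]);print("tool ang local",np.degrees(th-YAW),p@u(th),p@u(th+np.pi/2))
f=np.arctan2(p[1],p[0]);print("wing est from pos", np.degrees(f-np.arcsin(.0150/np.hypot(*p))-YAW))
for z,px in((.150,(297,372)),(.139,(304,395))):
    w=unproj("side",((px[0]+.5)/5-.5+230,(px[1]+.5)/5-.5+100),z)
    d=AX-w[:2];print(np.hypot(*d),np.degrees(np.arctan2(d[1],d[0])-YAW))
C=lambda q:((proj("side",q)-[230,100])*5+2).round()
for a in(-30,-35,-41,-47):
    t=np.radians(a)+YAW;print(a,[C(np.r_[AX-.04*u(t),z]).tolist() for z in(.15,.128)])
E
```

```text
tool ang local -55.34669552510018 0.02758061561699558 0.02164972637041046
wing est from pos -42.544394549172175
0.03158304554289713 -43.30706782879167
0.04001221322978045 -42.33238227449868
-30 [[318.0, 375.0], [315.0, 402.0]]
-35 [[313.0, 378.0], [310.0, 405.0]]
-41 [[307.0, 381.0], [304.0, 408.0]]
-47 [[300.0, 383.0], [298.0, 410.0]]
```

```bash
python3 - <<'E'
from h import *
s=ctrl.read_state();p=s["eef_pos"].copy();R=Rn.from_quat(np.roll(s["tool_rot"],-1)).as_matrix();y=R[:,1].copy();y[2]=0
h=ctrl.move_straight(p-.008*y,feed=.012,threshold=15)
s=ctrl.read_state();print(h,s["time_s"],s["ft_force"],"advance mm",-1e3*(s["eef_pos"]-p)@y)
b=p+.012*y
ctrl.move_straight(b,feed=.06)
b[2]=.27;ctrl.move_straight(b,feed=.12)
ctrl.goto_joints([1.201,.217,1.613,0,1.311,-.112])
s=ctrl.read_state();print(s["time_s"],s["ft_force"],s["eef_pos"])
im=ctrl.get_image("top");cv2.imwrite("pics/t6f.png",im)
grabpic("top","t6",(230,170,350,270),6);grabpic("side","s6",(200,110,330,240),5)
E
```

```text
True 28.2833 [ 2.84625099  1.61358604 -0.95867929] advance mm 0.9537713560532918
32.1 [-0.08528605  0.49241425 -0.15839687] [0.16022441 0.60436348 0.30399029]
```

View pics/t6.png

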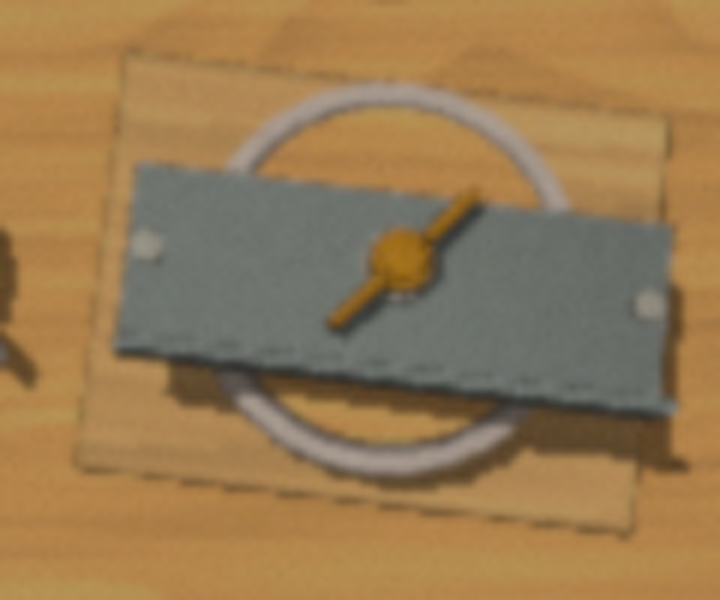

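View pics/s6.png

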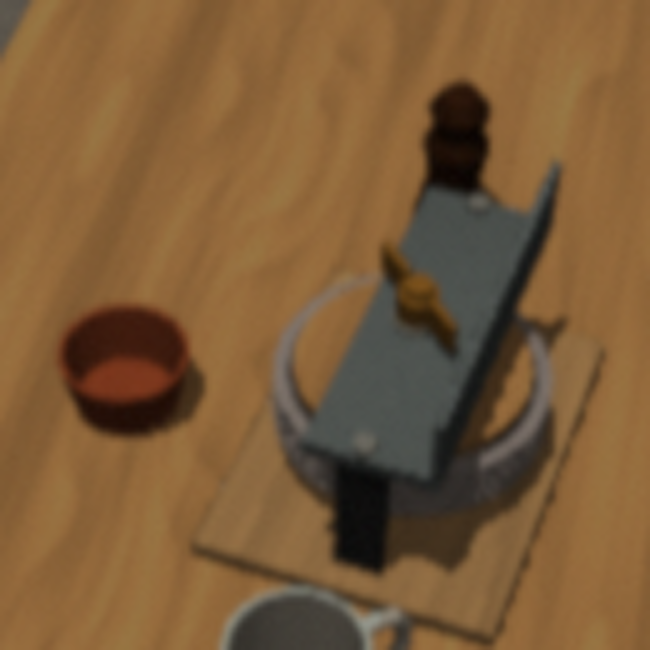

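View pics/t6f.png

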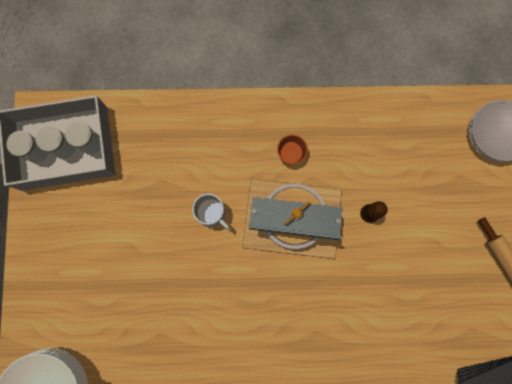

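```bash
python3 - <<'E'
from h import *
T=lambda p:((p[0]+.5)/6-.5+230,(p[1]+.5)/6-.5+170)
w=[unproj("top",T(p),.150) for p in[(476,193),(334,323)]];d=w[0]-w[1];a=np.arctan2(d[1],d[0]);print(np.hypot(*d[:2]),"joint",YAW-a+2*np.pi)
a0=cv2.imread("pics/top0.png");b=cv2.imread("pics/t6f.png");m=cv2.absdiff(a0,b).max(2)
ys,xs=np.where(m>40);print(len(xs),xs.min(),xs.max(),ys.min(),ys.max())
E
```

```text
0.07784737367781569 joint 7.001014407432234
174 278 309 188 239
```

```bash
python3 -c "
from h import *
ctrl.finish_job()"
```

```text
the job is handed in; nothing more can be done
```

The wing screw is fully home and the job is handed in. I turned it clockwise in three strokes with the closed fingertips behind one wing, lifting clear between strokes.

- **Screw home:** In the third stroke the fingertip met a solid stop. A second push also stopped, at the 15 N threshold after about 1 mm; turning the screw had taken about 2–4 N. The last top picture puts the joint at about 7.00 rad (target 7.0, reading error a few hundredths).
- **Presser disc:** The side picture shows it lowered into the stack. I did not measure its height; that it is down on the tins follows from the screw angle.
- **Bystanders:** Comparing the first and last top pictures, the only changes are in the area of the screw, bridge and presser. The mug, pepper mill and ramekin did not move.
- **Finish:** The arm is back at its start pose, clear of everything, with about zero tool force. The clock read about 32 s of the 51 s allowed.

None of the checks failed. One pair disagreed: after the first stroke, the two cameras put the wing about 4° apart. That was inside the clearance I had left, and the final position does not depend on it.

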